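Snap the washed sausage-filler tubes back into the drying rail

ROBOT

A 6-joint arm with a two-finger parallel gripper is mounted at the origin on the work surface. World frame = base frame: x ahead of the robot, y to its left, z up, the work surface at z = 0. Lengths are in m, angles in rad, forces in N, time in s.
With the tool pointing down it reaches from about 0.35 to 0.85 m from the base axis. Payload 8.1 kg.
Tool frame: the origin (TCP) lies on the centre line of the jaws, within the pads' length; the fingertips stand robot.tip_reach ahead of it and the grasp point (between the pads) lies 5 mm behind it (robot.tip_reach is the distance from the TCP to the fingertips, in m); z points along the fingers, y is the direction in which the jaws open and shut (so a half turn about z gives the same grasp; the last joint's range is limited). The gripper opens to 93 mm and grips with 3 to 60 N. Pads are 15 mm wide; open, the fingers measure 128 mm over their backs; the gripper's body (75 mm by 188 mm) begins 65 mm behind the grasp point.
Start: joints at [-1.419, 0.13, 1.488, -0, 1.523, -0.085], TCP at [0.141, -0.583, 0.195] pointing down, gripper open.
Joint ranges: [-2.96, 2.96], [-0.89, 2.26], [0.02, 2.5], [-1.34, 4.48], [0, 2.73], [-2.66, 2.66]. Speed limits (rad/s): [2.39, 2.39, 2.79, 3.14, 3.14, 3.14].

INTERFACE

Orientations are given as a rotation vector (axis times angle).
In Python, from plant import sensors, read_camera, robot gives the robot as it stands.
- The arm moves only by the tool play_rows, never from a script. Its argument "series" is a list that holds one entry, the list of rows, each a list of 5 numbers: the closure, from -1 (fully open) to 1 (shut), then the shift along the world's x, y, z in m, then the turn about the world's z in rad. A call has 1 to 8 rows; each row is the pose to reach, as a shift and turn from the pose commanded when the call began; what a row does not reach only later rows make up. A row lasts 1/10 s, in which the tool goes at most 50 mm and 8.59 degrees, less where a joint would pass 70% of its speed; a pose out of reach is approached as far as the arm can. A call with a gripper value outside its range is refused whole. The fingers move at their own pace and stop on an object; "force" is the grip in N (left out, the last holds). Time passes only in rows, so rows that repeat a pose let the fingers close. It gives the time, the measured TCP pose, the force and the opening at its end, in the units of the state.
- sensors.read_state(): the state, without advancing time (a new reading comes with each control period).
- read_camera(name): name is "scene" or "top" or "wrist"; returns a dict with "color" (420x560x3 uint8, red, green, blue), "range_z" (420x560 float32, m along the optical axis (not along the pixel's ray), 0 where there is no reading), "intrinsics" (3x3 intrinsics, pixels), "D" ([k1, k2, p1, p2, k3] as OpenCV has them; the pictures are not rectified), "rvec" (rotation vector, rad) and "tvec" (3), from world to camera coordinates, as OpenCV has them. Camera axes: x right, y down, z forward; pixel columns grow to the right and rows downward; lengths in m; the calibration is good to about 2 mm. A picture is of the moment at which its call begins.
- robot.close_job(): hands the job in, once; it reports no verdict.
The state is a dict: "t": time; "q": joint angles; "dq": joint speeds; "joint_torque": joint torques, N m; "tool_pos": TCP position; "orientation": TCP orientation; "force": force on the tool from outside, world axes, zero at the start; "wrist_torque": the same for the moment, N m; "opening": finger opening in m.
Only numpy, scipy, OpenCV 4.12 (cv2) and the standard library are available. Lean on these libraries where they do the work, as an engineer would, in place of code of your own. Each camera call takes 0.05 s, during which the arm holds its last target.

TASK

The two washed sausage-filler tubes standing in the white tray belong on the drying rail. Snap each one sideways, upright with its flange down, fully home into the empty spring clip of its own size, held about half-way up so that it hangs clear of the drip tray. Leave the tube that is already on the rail, the bowl, the jug and the carton where they are.

Things in the scene. Friction and masses are not known exactly. Their poses are not given: they have to be found in the camera images.
- tube_large_center (a point): The wide stainless filler tube, to be put away in the large clip; stands upright in the white tray. 170 mm tall: flange 60 mm across and 4 mm thick at the foot, a cone from 53 mm across narrowing up to 44 mm above the foot, then a straight round pipe 36 mm across to the open top; 0.17 kg. The point is on its axis half-way up (85 mm above the foot); z runs up the tube.
- tube_small_center (a point): The narrow stainless filler tube, to be put away in the small clip: as the wide one, but its straight pipe is 22 mm across; about 0.11 kg. Stands upright in the white tray at least 95 mm from the wide one, axis to axis. The point is on its axis half-way up (85 mm above the foot); z runs up the tube.
- tube_medium_center (a point): The middle tube (straight pipe 29 mm across, otherwise as the others), already in the medium clip on the rail; leave it there. The point is on its axis half-way up.
- rack: Drying rail fixed to the bench: flat bar (top 140 mm above the bench) 28 to 34 mm behind the row of clip seats, on two posts (top 142 mm) 160 mm either side of the middle, over a white drip tray 360 x 120 mm with edges 8 mm high. Origin at bench level under the middle seat. Three clips in a row 100 mm apart along y, in an order that changes; x points from the clips' open mouths to the bar; z up.
- clip_large_seat (a point): Seat of the large clip, for the 36 mm pipe: point on the axis that a home tube takes, at the clip's mid-height, 125 mm above the bench. x points level into the clip (the way to push), y along the rail. Two sprung steel jaws, 20 mm tall, flare to a mouth about 47 mm wide that begins 34 mm in front (-x) of the seat. About 10 N snaps a tube in, back against the plate; the jaws hold it up.
- clip_small_seat (a point): Seat of the small clip, for the 22 mm pipe: point on the axis that a home tube takes, at the clip's mid-height, 125 mm above the bench. x points level into the clip (the way to push), y along the rail, z up. Built as the large clip; jaws 20 mm tall, mouth about 31 mm wide that begins 22 mm in front (-x) of the seat; about 10 N snaps a tube in.
- clip_medium_seat (a point): Seat of the medium clip, for the 29 mm pipe, taken by the middle tube from the start; 125 mm above the bench, axes as for the other clips.
- tray: White plastic food tray, fixed to the bench, 280 x 200 mm, sides 55 mm high, floor 5 mm thick; origin under its centre at bench level, long side along its y axis. The two washed tubes stand on its floor.
- bowl: Stainless mixing bowl, 170 mm across and 70 mm high, origin under its centre; leave it alone.
- jug: White plastic jug with a handle, 90 mm across and 110 mm high, origin under its centre; leave it alone.
- carton: Cardboard carton, 150 x 100 x 70 mm high, origin under its centre; leave it alone.

How it is judged:
By the outcome, as a careful person would: the job done as asked, in the order asked, and still so for the second after the job is handed in, with the robot touching nothing.
It also fails if it takes over 64 s, if anything falls off the work surface, if the arm or the gripper's body presses on something with over 40 N, if the wrist force passes 120 N, or if a joint passes its speed limit or range.

## Working session

There is one attempt and no reset: what is moved stays moved. The work goes in short steps, Python scripts to look and compute and a tool call to move; the robot and the scene stay as the last step left them, time stands still between calls to the robot, and variables do not carry over. Pictures are saved under pics/ and viewed, and the job is handed in when it is done.

Besides the shell and the picture viewer there is one more tool, called as name(argument=value, ...), one argument or row to a line, values as JSON. play_rows: Moves the arm, as the interface text tells. Its arguments: {"type":"object","properties":{"series":{"type":"array","items":{"type":"array","items":{"type":"array","items":{"type":"number"}}}},"force":{"type":"number"}},"required":["series"]}

```bash
ls; mkdir -p pics
python3 - <<'E'
from plant import sensors, read_camera, robot
import cv2
print(sensors.read_state()); print(robot.tip_reach)
for n in ["scene","top"]:
    c=read_camera(n); cv2.imwrite(f"pics/{n}0.png",c["color"][:,:,::-1]); print(n,c["intrinsics"],c["D"],c["rvec"],c["tvec"])
    import pickle; pickle.dump(c,open(f"{n}0.pkl","wb"))
E
```

```text
pics
{'t': 0.0, 'q': array([-1.41941363e+00,  1.31171793e-01,  1.48928586e+00,  2.68710772e-05,
        1.52298800e+00, -8.53785135e-02]), 'dq': array([-7.52338666e-04,  1.22687666e-03, -1.06472300e-03,  5.94497899e-04,
       -1.63423386e-03, -9.00189247e-05]), 'joint_torque': array([ 2.37804306e-03, -5.59835887e+01, -4.91758561e+01,  7.70059205e-02,
        3.54514306e-02, -1.35947239e-04]), 'tool_pos': array([ 0.14068495, -0.58264083,  0.19397753]), 'orientation': array([-3.11776560e+00, -3.70814734e-01,  5.38734979e-05]), 'force': array([-0.46531752, -0.35403621,  0.14152306]), 'wrist_torque': array([ 0.01541348, -0.03136261,  0.01590733]), 'opening': 0.0927470222719036}
0.014
scene [[444.60050417   0.         283.31158612]
 [  0.         444.60050417 205.56152088]
 [  0.           0.           1.        ]] [-0.13630405  0.          0.          0.          0.        ] [ 1.83205499  1.30696481 -0.66995114] [-0.19582906 -0.24835872  2.11252497]
top [[484.33462372   0.         270.10843369]
 [  0.         484.33462372 210.3305728 ]
 [  0.           0.           1.        ]] [0.03466074 0.         0.         0.         0.        ] [ 2.17328882 -2.19683513  0.06731652] [0.01453896 0.64249414 1.55430121]
```

View pics/scene0.png

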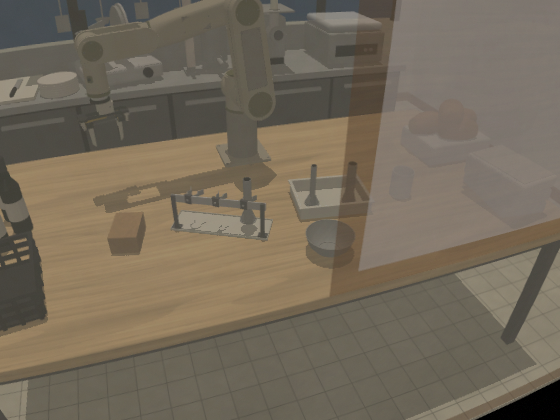

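View pics/top0.png

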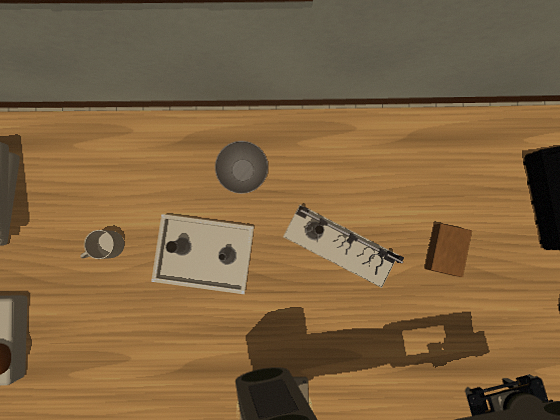

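The scene view is from the far side, and the robot is at the bottom in top. In top, the tray is around (205,253) with tubes near (172,246) and (227,255). The rail runs from (300,208) to (400,258), with its mouths facing the robot.

```bash
cat > h.py <<'E'
import numpy as np, cv2, pickle
def load(n): return pickle.load(open(n,"rb"))
def ray(c,u,v):
    K,D=np.array(c["intrinsics"]),np.array(c["D"]); p=cv2.undistortPoints(np.array([[[u,v]]],float),K,D)[0,0]
    R=cv2.Rodrigues(np.array(c["rvec"]))[0]; t=np.array(c["tvec"]).ravel()
    return -R.T@t, R.T@np.array([p[0],p[1],1.])
def atz(c,u,v,z):
    o,d=ray(c,u,v); return o+d*(z-o[2])/d[2]
def cloud(c):
    K,D=np.array(c["intrinsics"]),np.array(c["D"]); h,w=c["range_z"].shape
    uv=np.stack(np.meshgrid(np.arange(w),np.arange(h)),-1).reshape(-1,1,2).astype(float)
    p=cv2.undistortPoints(uv,K,D)[:,0]; z=c["range_z"].reshape(-1,1)
    R=cv2.Rodrigues(np.array(c["rvec"]))[0]; t=np.array(c["tvec"]).ravel()
    X=(np.hstack([p,np.ones((len(p),1))])*z-t)@R
    X[z[:,0]==0]=np.nan
    return X.reshape(h,w,3)
def proj(c,P):
    return cv2.projectPoints(np.array(P,float).reshape(-1,3),np.array(c["rvec"]),np.array(c["tvec"]),np.array(c["intrinsics"]),np.array(c["D"]))[0][:,0]
E
python3 - <<'E'
from h import *
c=load("top0.pkl")
im=c["color"][:,:,::-1]
cv2.imwrite("pics/rail.png",cv2.resize(im[195:295,275:415],None,fx=5.5,fy=5.5,interpolation=cv2.INTER_CUBIC))
cv2.imwrite("pics/tray.png",cv2.resize(im[205:300,145:262],None,fx=6,fy=6,interpolation=cv2.INTER_CUBIC))
X=cloud(c)
for (u,v) in [(172,246),(227,255),(315,229),(300,208),(400,258)]:
    print(u,v,X[v,u])
E
```

```text
172 246 [0.5311223  0.29467191 0.17392109]
227 255 [0.50192751 0.13872968 0.12528008]
315 229 [ 0.57537353 -0.12123978  0.20490261]
300 208 [ 0.65009434 -0.09046224  0.00806579]
400 258 [ 0.48827234 -0.37816362  0.13920465]
```

View pics/rail.png

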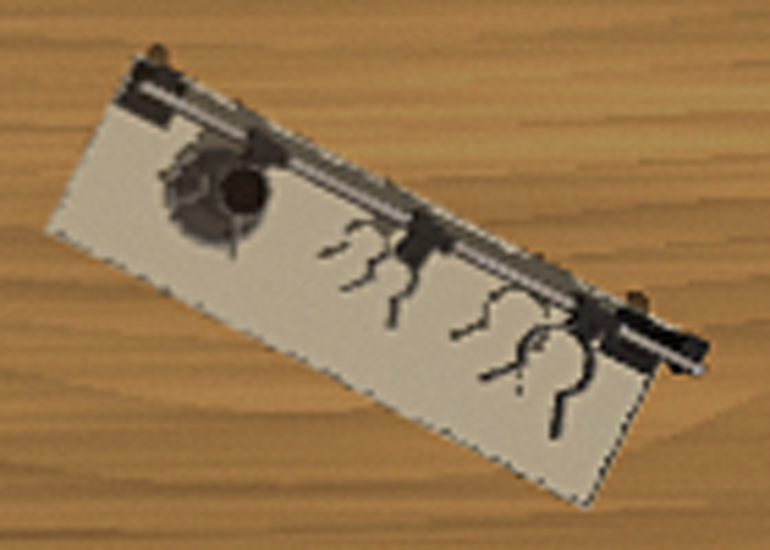

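View pics/tray.png

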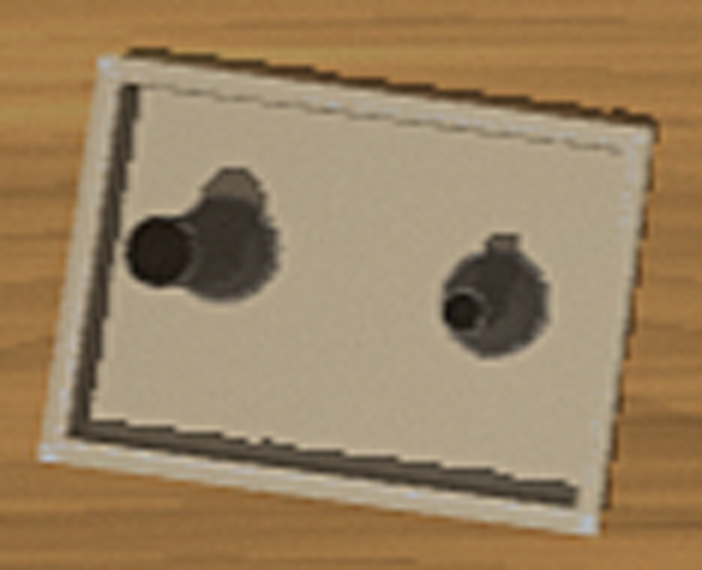

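Run:
```python
from h import *
c=load("top0.pkl"); X=cloud(c)
f=lambda cu,cv,s,ou,ov:((cu+.5)/s-.5+ou,(cv+.5)/s-.5+ov)
print("L",atz(c,*f(160,251,6,145,205),.175)); print("S",atz(c,*f(463,312,6,145,205),.175)); print("M",atz(c,*f(244,190,5.5,275,195),.21))
# drip tray corners
for p in [(45,230),(587,508),(660,365),(140,57)]: print("tray",p,atz(c,*f(*p,5.5,275,195),.008))
a=atz(c,*f(145,88,5.5,275,195),.14);b=atz(c,*f(700,370,5.5,275,195),.14); print("bar",a,b,np.degrees(np.arctan2(*(b-a)[:2])),np.linalg.norm(a-b))
for n,p in dict(Lplate=(580,312),Splate=(413,232),Ltip1=(485,378),Ltip2=(556,436),Stip1=(347,288),Stip2=(391,324)).items(): print(n,atz(c,*f(*p,5.5,275,195),.135))
P=X[200:290,280:412].reshape(-1,3); P=P[~np.isnan(P[:,0])]
q=P[(P[:,2]>.13)&(P[:,2]<.15)]; print(len(q))
l=cv2.fitLine(q[:,:2].astype(np.float32),cv2.DIST_HUBER,0,.01,.01).ravel(); print(l,np.degrees(np.arctan2(l[1],l[0])))
for n,s in (("L",np.s_[235:258,160:182]),("S",np.s_[246:266,212:235])):
    p=X[s].reshape(-1,3); p=p[p[:,2]>.165]; print(n,len(p),p.mean(0),p.min(0),p.max(0))
c2=load("scene0.pkl")
cv2.imwrite("pics/sc.png",cv2.resize(c2["color"][150:250,160:400,::-1],None,fx=3.3,fy=3.3,interpolation=cv2.INTER_CUBIC))
```

```text
L [0.52993969 0.29662923 0.175     ]
S [0.49870938 0.14937014 0.175     ]
M [ 0.57472806 -0.13205704  0.21      ]
tray (45, 230) [ 0.55763171 -0.03281002  0.008     ]
tray (587, 508) [ 0.39119901 -0.34937326  0.008     ]
tray (660, 365) [ 0.4744293 -0.3945654  0.008    ]
tray (140, 57) [ 0.6601173  -0.09076207  0.008     ]
bar [ 0.63289892 -0.08566758  0.14      ] [ 0.47682224 -0.38311776  0.14      ] -152.3133138322537 0.33591151195514407
Lplate [ 0.50853669 -0.32051124  0.135     ]
Splate [ 0.55287225 -0.23092089  0.135     ]
Ltip1 [ 0.47330158 -0.26815215  0.135     ]
Ltip2 [ 0.44170718 -0.30572844  0.135     ]
Stip1 [ 0.52276081 -0.19435632  0.135     ]
Stip2 [ 0.5029915 -0.2178581  0.135    ]
438
[ 0.47542956  0.87975377  0.5662976  -0.2127193 ] 61.612675
L 126 [0.5294941 0.2976519 0.1737999] [0.51344039 0.28044184 0.16511878] [0.54579056 0.31559766 0.18458212]
S 48 [0.49888228 0.14798346 0.17311078] [0.48866312 0.13780125 0.16573401] [0.50916063 0.1581674  0.18056976]
```

View pics/sc.png

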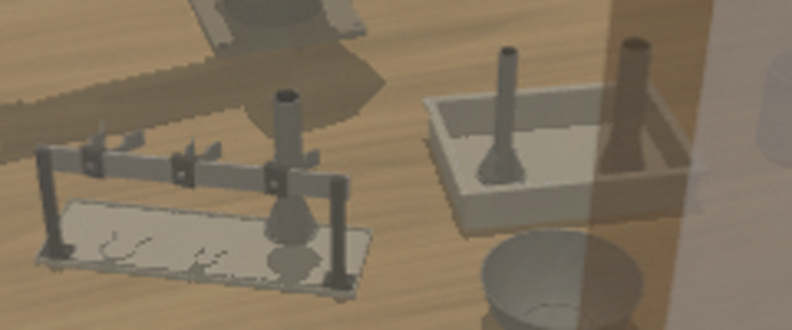

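play_rows(
  series=[
    [[-1, 0.06, 0.06, 0.1, 0.15], [-1, 0.1, 0.1, 0.15, 0.3], [-1, 0.14, 0.14, 0.155, 0.45], [-1, 0.18, 0.18, 0.155, 0.6], [-1, 0.21, 0.21, 0.155, 0.75], [-1, 0.24, 0.24, 0.155, 0.848], [-1, 0.26, 0.26, 0.155, 0.848], [-1, 0.28, 0.28, 0.155, 0.848]],
  ],
  force=40,
)

```text
t: 0.9
tool_pos: [0.3917, -0.3318, 0.3464]
orientation: [2.69, 1.621, 0.0]
force: [0.6, 0.0, -0.9]
opening: 0.0931
```

Run:
```python
from plant import sensors, read_camera, robot
import cv2,pickle
s=sensors.read_state(); print(s["t"],s["tool_pos"],s["orientation"],s["q"])
for n in ["wrist"]:
    c=read_camera(n); cv2.imwrite(f"pics/{n}1.png",c["color"][:,:,::-1]); 
    pickle.dump(c,open(f"{n}1.pkl","wb"))
from h import *
print(ray(c,280,210))
```

```text
0.9 [ 0.39171244 -0.33175923  0.34644166] [2.69037194e+00 1.62133846e+00 1.97547111e-04] [-8.02645166e-01 -1.15910136e-01  1.46287133e+00  2.46814287e-05
  1.79417441e+00 -3.16567130e-01]
(array([ 0.42286508, -0.27315232,  0.53652274]), array([-0.11636568, -0.20241998, -0.97244492]))
```

View pics/wrist1.png

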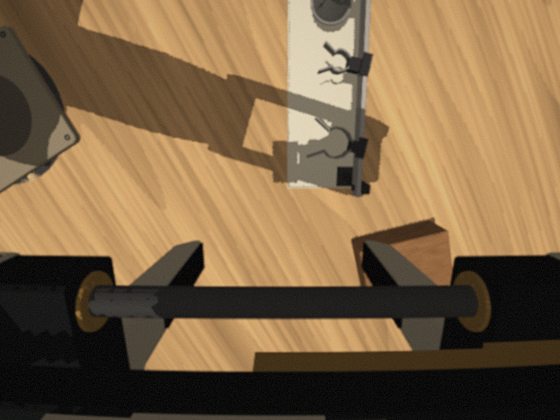

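Wrist view: the large clip is at about (340,140), the small at (345,62), and the medium tube at (332,8). Crop next.

Run:
```python
from h import *
c=load("wrist1.pkl")
cv2.imwrite("pics/wr1.png",cv2.resize(c["color"][0:200,280:400,::-1],None,fx=3,fy=3,interpolation=cv2.INTER_CUBIC)[:600])
cv2.imwrite("pics/wr2.png",cv2.resize(c["color"][30:170,285:385,::-1],None,fx=4.2,fy=4.2,interpolation=cv2.INTER_CUBIC)[:600])
print(c["intrinsics"],c["D"])
```

```text
[[303.29467363   0.         282.67044035]
 [  0.         303.29467363 212.81930702]
 [  0.           0.           1.        ]] [-0.04973196  0.          0.          0.          0.        ]
```

View pics/wr2.png

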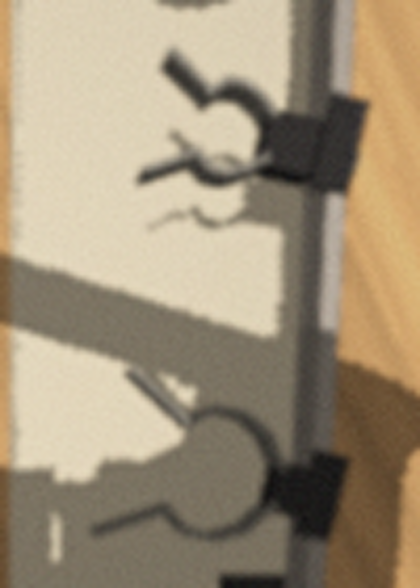

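View pics/wr1.png

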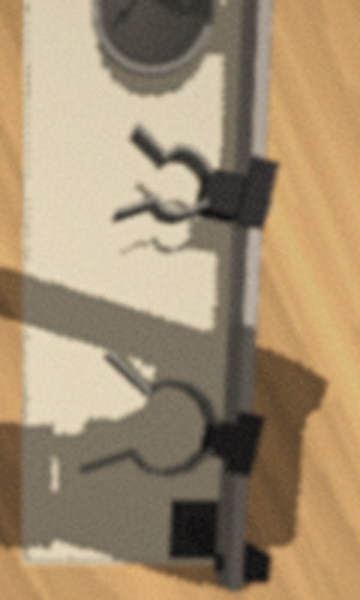

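Run:
```python
from h import *
c=load("wrist1.pkl")
g=lambda p,z:atz(c,(p[0]+.5)/4.2-.5+285,(p[1]+.5)/4.2-.5+30,z)
D={k:g(p,.135) for k,p in dict(Lc=(215,472),Sc=(228,133),Lt1=(130,372),Lt2=(95,530),St1=(170,58),St2=(140,180)).items()}
for k in D: print(k,D[k])
def ang(v): return np.degrees(np.arctan2(v[1],v[0]))
print("Lmouth",np.linalg.norm(D["Lt1"]-D["Lt2"]),ang(D["Lt1"]-D["Lt2"]),"L tip->c",ang(D["Lc"]-(D["Lt1"]+D["Lt2"])/2),np.linalg.norm(D["Lc"]-(D["Lt1"]+D["Lt2"])/2))
print("Smouth",np.linalg.norm(D["St1"]-D["St2"]),ang(D["St1"]-D["St2"]),"S tip->c",ang(D["Sc"]-(D["St1"]+D["St2"])/2),np.linalg.norm(D["Sc"]-(D["St1"]+D["St2"])/2))
print("L->S",np.linalg.norm(D["Lc"]-D["Sc"]),ang(D["Sc"]-D["Lc"]))
e=lambda p,z:atz(c,(p[0]+.5)/3-.5+280,(p[1]+.5)/3-.5,z)
a,b=e((236,580),.14),e((266,10),.14); print("bar",a,b,ang(b-a))
a,b=e((24,555),.008),e((24,20),.008); print("tray",a,b,ang(b-a))
X=cloud(c); P=X[0:200,300:400].reshape(-1,3); q=P[(P[:,2]>.1)&(P[:,2]<.15)]; print(len(q))
l=cv2.fitLine(q[:,:2].astype(np.float32),cv2.DIST_HUBER,0,.01,.01).ravel(); print(l,ang(l[:2]))
```

```text
Lc [ 0.48117473 -0.31055138  0.135     ]
Sc [ 0.52702325 -0.22453252  0.135     ]
Lt1 [ 0.47120337 -0.27178837  0.135     ]
Lt2 [ 0.44041841 -0.30908824  0.135     ]
St1 [ 0.52100094 -0.19839555  0.135     ]
St2 [ 0.49831529 -0.2242524   0.135     ]
Lmouth 0.048363149734083954 50.46588120254005 L tip->c -38.41379546083706 0.03237066914846066
Smouth 0.034397893954231706 48.737736104191555 S tip->c -37.25791469652546 0.021817738780974254
L->S 0.09747477437514591 61.94213692442611
bar [ 0.47845307 -0.38386586  0.14      ] [ 0.58519304 -0.18267195  0.14      ] 62.052582174010944
tray [ 0.39299463 -0.34906003  0.008     ] [ 0.52429155 -0.09874112  0.008     ] 62.32215409235399
3091
[ 0.44694474  0.8945616   0.53077394 -0.27299657] 63.452168
```

Run:
```python
from h import *
a=np.radians(62.1); ry=np.array([np.cos(a),np.sin(a)]); rx=np.array([ry[1],-ry[0]])
img=np.full((560,780,3),255,np.uint8)
O=np.array([.5045,-.2675])
for n,col in (("wrist1.pkl",(0,0,255)),("top0.pkl",(255,0,0))):
    X=cloud(load(n)).reshape(-1,3); X=X[(X[:,2]>.1)&(X[:,2]<.16)]
    d=X[:,:2]-O; u=d@ry; v=d@rx
    for x,y in zip(u,v):
        if abs(x)<.15 and abs(y)<.09: cv2.circle(img,(int(390-x*3000),int(280-y*3000)),2,col,-1)
for s in (-.05,.05): cv2.circle(img,(int(390-s*3000),280),4,(0,160,0),-1)
cv2.imwrite("pics/plan.png",img)
```

```text
(no output)
```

View pics/plan.png

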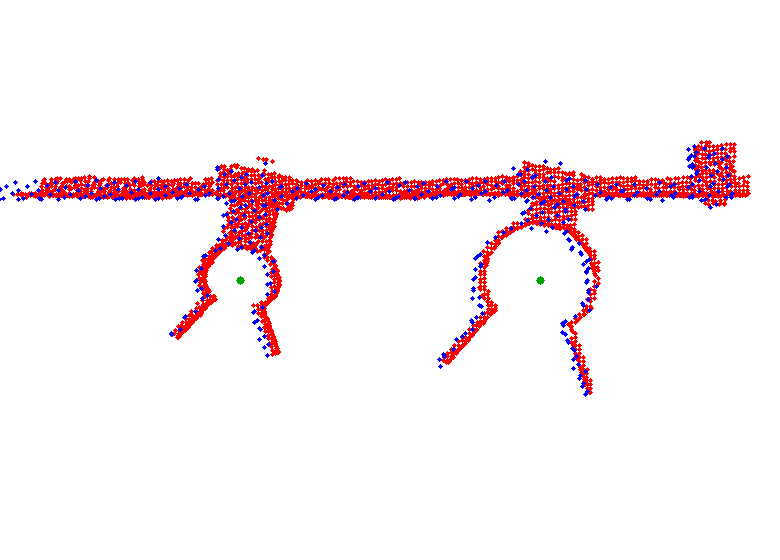

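Run:
```python
from h import *
from scipy.optimize import least_squares
a=np.radians(62.1); ry=np.array([np.cos(a),np.sin(a)]); rx=np.array([ry[1],-ry[0]])
O=np.array([.5045,-.2675])
def toP(px): # plan pix->world
    x=(390-px[0])/3000;y=(280-px[1])/3000; return O+x*ry+y*rx
for n in ("wrist1.pkl","top0.pkl"):
  X=cloud(load(n)).reshape(-1,3); X=X[(X[:,2]>.1)&(X[:,2]<.16)]
  d=X[:,:2]-O; px=np.stack([390-d@ry*3000,280-d@rx*3000],1)
  for nm,c0,r0,ymax in (("S",(240,276),11,294),("L",(540,277),18,300)):
    dd=np.linalg.norm(px-c0,axis=1)/3000
    m=(dd<(r0+3.5)/1000)&(dd>(r0-2)/1000)&(px[:,1]<ymax)&(px[:,1]>(248 if nm=="S" else 222))
    Q=X[m,:2]
    f=least_squares(lambda p:np.linalg.norm(Q-p[:2],axis=1)-p[2],[*toP(c0),r0/1e3],loss="soft_l1",f_scale=.001)
    print(n,nm,m.sum(),f.x)
    # flare axis: reflect-symmetry by tip ends
    D=X[:,:2]-f.x[:2]; rr=np.linalg.norm(D,axis=1); th=np.degrees(np.arctan2(D[:,1],D[:,0]))
    s=(rr<.045)&((D@rx)<-.008)
    for lo in (.016,.020,.024,.028,.032,.036,.040):
        k=s&(rr>lo)&(rr<lo+.004)
        t=np.sort(th[k]%360)
        if len(t)>3:
            g=np.argmax(np.diff(t)); A,B=t[:g+1].mean(),t[g+1:].mean(); print("  r",lo,len(t),A.round(1),B.round(1),"mid",((A+B)/2-180).round(1),"half",((B-A)/2).round(1))
```

```text
wrist1.pkl S 165 [ 0.52746652 -0.22337129  0.01234153]
  r 0.016 39 99.4 183.1 mid -38.7 half 41.9
  r 0.02 37 101.1 180.7 mid -39.1 half 39.8
  r 0.024 37 102.3 178.9 mid -39.4 half 38.3
wrist1.pkl L 190 [ 0.48140554 -0.31159405  0.01888093]
  r 0.016 29 94.6 199.0 mid -33.2 half 52.2
  r 0.02 16 97.7 182.6 mid -39.8 half 42.5
  r 0.024 20 99.4 180.2 mid -40.2 half 40.4
  r 0.028 19 100.8 178.8 mid -40.2 half 39.0
  r 0.032 21 101.7 177.8 mid -40.2 half 38.1
  r 0.036 21 102.9 177.0 mid -40.0 half 37.0
  r 0.04 11 103.2 176.4 mid -40.2 half 36.6
top0.pkl S 14 [ 0.52890402 -0.22224146  0.01199173]
  r 0.02 4 99.3 176.2 mid -42.3 half 38.4
  r 0.024 4 104.6 176.3 mid -39.5 half 35.8
top0.pkl L 23 [ 0.48194119 -0.30996665  0.01903589]
  r 0.016 8 88.0 192.6 mid -39.7 half 52.3
  r 0.02 6 95.1 189.0 mid -37.9 half 47.0
  r 0.024 5 97.4 182.0 mid -40.3 half 42.3
  r 0.028 5 99.9 179.7 mid -40.2 half 39.9
  r 0.032 5 101.2 178.4 mid -40.2 half 38.6
  r 0.036 5 101.9 177.0 mid -40.5 half 37.6
  r 0.04 4 103.3 177.1 mid -39.8 half 36.9
```

Both clips turn out to be yawed about 12° from the rail normal, so the push direction is about -39.7°. I'll go over to the tray and check the tubes from there.

play_rows(
  series=[
    [[-1, 0.0, 0.05, 0.0, -0.1], [-1, 0.01, 0.1, 0.0, -0.2], [-1, 0.02, 0.15, 0.0, -0.208], [-1, 0.03, 0.2, 0.0, -0.208], [-1, 0.04, 0.25, 0.0, -0.208], [-1, 0.04, 0.3, 0.0, -0.208], [-1, 0.04, 0.35, 0, -0.208], [-1, 0.04, 0.4, 0, -0.208]],
  ],
)

```text
t: 1.75
tool_pos: [0.4301, 0.0645, 0.3457]
orientation: [-2.845, -1.333, 0.0]
force: [0.8, -0.6, -0.3]
opening: 0.0931
```

play_rows(
  series=[
    [[-1, 0.0, 0.05, 0.0, 0], [-1, 0, 0.06, 0.0, 0], [-1, 0.0, 0.06, 0.0, 0], [-1, 0, 0.06, 0, 0]],
  ],
)

```text
t: 2.15
tool_pos: [0.4307, 0.1217, 0.3457]
orientation: [2.844, 1.333, -0.001]
force: [-0.0, -0.6, -0.0]
opening: 0.0931
```

Run:
```python
from plant import sensors, read_camera, robot
import pickle
from h import *
s=sensors.read_state(); o=s["orientation"]; print(s["t"],s["tool_pos"],np.degrees(2*np.arctan2(o[1],o[0]))-90,s["dq"].round(3))
c=read_camera("wrist"); cv2.imwrite("pics/wrist2.png",c["color"][:,:,::-1]); pickle.dump(c,open("wrist2.pkl","wb"))
from scipy.optimize import least_squares
for n in ("wrist2.pkl","top0.pkl"):
  X=cloud(load(n)).reshape(-1,3)
  for nm,p0,r in (("L",(.53,.297),.018),("S",(.4988,.149),.011)):
    m=(np.linalg.norm(X[:,:2]-p0,axis=1)<r+.01)&(X[:,2]>.08)&(X[:,2]<.18); Q=X[m]
    f=least_squares(lambda p:np.linalg.norm(Q[:,:2]-p[:2],axis=1)-r,p0,loss="soft_l1",f_scale=.001)
    print(n,nm,m.sum(),f.x,np.percentile(Q[:,2],98))
X=cloud(load("wrist1.pkl")).reshape(-1,3)
for nm,p in (("Lm",(.5,-.327)),("Sm",(.55,-.245)),("M",(.5747,-.132))):
  m=np.linalg.norm(X[:,:2]-p,axis=1)<.03; print(nm,m.sum(),np.nanpercentile(X[m,2],[50,98,100]) if m.sum() else 0)
```

```text
2.15 [0.43070742 0.12174081 0.34572099] -39.76606596896928 [-0.03  -0.006  0.    -0.002  0.     0.004]
wrist2.pkl L 1553 [0.52984555 0.29482552] 0.17756785660364208
wrist2.pkl S 337 [0.49827627 0.14679638] 0.17732033325449006
top0.pkl L 182 [0.52920971 0.29863131] 0.17813536558820559
top0.pkl S 64 [0.49865112 0.14865437] 0.17914086011636687
Lm 1593 [0.12337752 0.46483906 0.4673045 ]
Sm 1750 [0.00556529 0.14441027 0.1464195 ]
M 1031 [0.0542132  0.08309199 0.08745561]
```

View pics/wrist2.png

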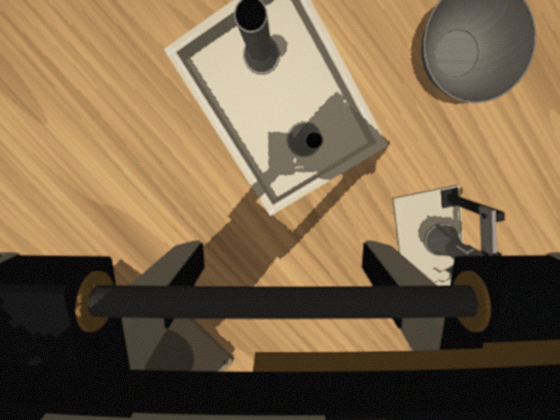

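Wrist view: the wide tube's top is at (251,15) and the narrow one's at (314,141). The fits put them at L (0.5295, 0.2965) and S (0.4985, 0.1477).

play_rows(
  series=[
    [[-1, 0.025, 0.045, 0, 0], [-1, 0.05, 0.09, 0, 0], [-1, 0.075, 0.13, 0, 0], [-1, 0.099, 0.1745, 0, 0], [-1, 0.099, 0.1745, -0.04, 0], [-1, 0.099, 0.1745, -0.08, 0], [-1, 0.099, 0.1745, -0.12, 0], [-1, 0.099, 0.1745, -0.12, 0]],
  ],
)

```text
t: 3.0
tool_pos: [0.527, 0.2934, 0.2183]
orientation: [2.846, 1.33, -0.02]
force: [-0.5, 0.4, -0.3]
opening: 0.0929
```

Run:
```python
from plant import sensors
s=sensors.read_state(); print(s["t"],s["tool_pos"],s["dq"].round(3),s["q"])
```

```text
3.0 [0.52700552 0.29343382 0.21827512] [ 0.005 -0.046 -0.11   0.001  0.081  0.003] [ 4.23309414e-01  1.43938647e-01  1.43134483e+00 -3.73010421e-04
  1.57886796e+00  1.12005143e+00]
```

play_rows(
  series=[
    [[-1, 0.001, 0.002, -0.03, 0], [-1, 0.001, 0.002, -0.06, 0], [-1, 0.001, 0.002, -0.085, 0], [-1, 0.001, 0.002, -0.085, 0], [-1, 0.001, 0.002, -0.085, 0]],
  ],
)

```text
t: 3.5
tool_pos: [0.532, 0.2985, 0.1434]
orientation: [2.845, 1.331, 0.003]
force: [0.1, -0.8, -0.1]
opening: 0.0929
```

play_rows(
  series=[
    [[1, 0, 0, 0, 0], [1, 0, 0, 0, 0], [1, 0, 0, 0, 0], [1, 0, 0, 0, 0], [1, 0, 0, 0, 0], [1, 0, 0, 0, 0], [1, 0, 0, 0, 0], [1, 0, 0, 0, 0]],
  ],
  force=45,
)

```text
t: 4.3
tool_pos: [0.5307, 0.2992, 0.141]
orientation: [2.844, 1.334, -0.0]
force: [-0.7, 0.0, -0.5]
opening: 0.0351
```

Run:
```python
from plant import sensors
s=sensors.read_state(); print(s["t"],s["tool_pos"],s["dq"].round(3),s["force"],s["opening"])
```

```text
4.3 [0.53068026 0.29921831 0.14096747] [-0.001 -0.    -0.    -0.001  0.001  0.001] [-0.74211527  0.03129282 -0.4896879 ] 0.03514633276501251
```

play_rows(
  series=[
    [[1, 0, 0, 0.02, 0], [1, 0, 0, 0.05, 0], [1, 0, 0, 0.09, 0], [1, 0, 0, 0.13, 0], [1, 0, 0, 0.17, 0], [1, 0, 0, 0.19, 0], [1, 0, 0, 0.19, 0], [1, 0, 0, 0.19, 0]],
  ],
)

```text
t: 5.1
tool_pos: [0.5306, 0.2992, 0.33]
orientation: [2.844, 1.334, -0.001]
force: [0.2, -0.0, -2.2]
opening: 0.0344
```

```bash
cat > look.py <<'E'
from plant import sensors, read_camera
import pickle,sys
from h import *
tag=sys.argv[1]
s=sensors.read_state(); print(s["t"],s["tool_pos"],s["force"],s["opening"])
for n in ["wrist","top","scene"]:
    if n in sys.argv[2:]:
        c=read_camera(n); cv2.imwrite(f"pics/{n}{tag}.png",c["color"][:,:,::-1]); pickle.dump(c,open(f"{n}{tag}.pkl","wb"))
        print(n,ray(c,c["intrinsics"][0][2],c["intrinsics"][1][2]))
E
python3 look.py 3 wrist top scene
```

```text
5.1 [0.53060806 0.29921032 0.32996155] [ 0.24311446 -0.01581629 -2.20247623] 0.034409849334642494
wrist (array([0.57352549, 0.35007842, 0.51996988]), array([-0.15582697, -0.18631467, -0.97005402]))
top (array([5.37661919e-01, 2.49778134e-04, 1.59366933e+00]), array([ 0.06660449,  0.00467398, -0.99776851]))
scene (array([ 1.83678195, -0.46289888,  0.98729403]), array([-0.77551942,  0.28598439, -0.56283439]))
```

View pics/wrist3.png

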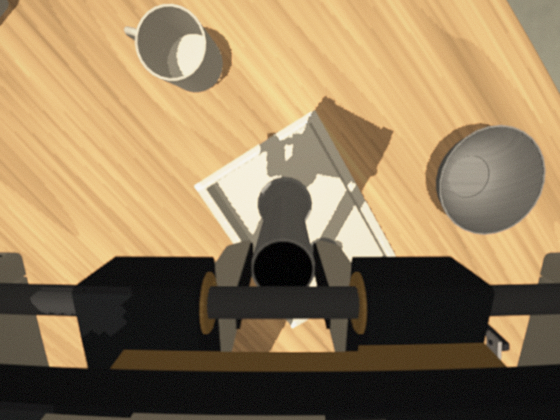

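View pics/scene3.png

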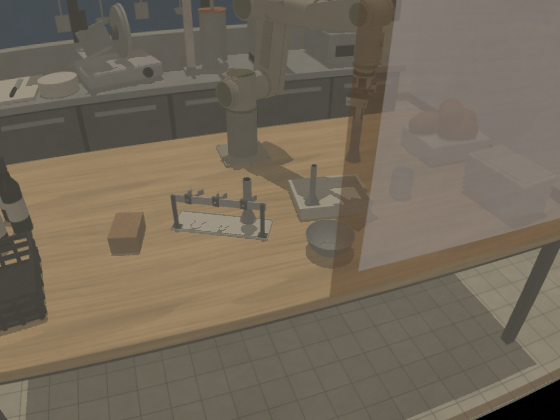

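The tube is held upright, with its rim at wrist (284,262). I'll measure its axis relative to the TCP.

```bash
cat > axis.py <<'E'
import sys
from h import *
from scipy.optimize import least_squares
# args: pkl tcpx tcpy tcpz r
n=sys.argv[1]; t=np.array(list(map(float,sys.argv[2:5]))); r=float(sys.argv[5])
X=cloud(load(n)).reshape(-1,3)
for lo,hi in ((-.09,-.05),(-.06,-.02),(-.09,.034)):
    m=(np.linalg.norm(X[:,:2]-t[:2],axis=1)<r+.012)&(X[:,2]>t[2]+lo)&(X[:,2]<t[2]+hi); Q=X[m]
    f=least_squares(lambda p:np.linalg.norm(Q[:,:2]-p[:2],axis=1)-r,t[:2],loss="soft_l1",f_scale=.001)
    d=f.x-t[:2]; a=np.radians(50.3)
    print(lo,hi,m.sum(),f.x,"dx",d,"along toolx",d@[np.cos(a),np.sin(a)],"along push",d@[np.sin(a),-np.cos(a)])
m=(np.linalg.norm(X[:,:2]-t[:2],axis=1)<r+.004); print("top",np.nanpercentile(X[m,2],[90,99]))
E
python3 axis.py wrist3.pkl .5306 .2992 .33 .018
python3 - <<'E'
from h import *
c=load("wrist3.pkl"); cv2.imwrite("pics/w3c.png",cv2.resize(c["color"][160:310,200:370,::-1],None,fx=4,fy=4,interpolation=cv2.INTER_CUBIC))
E
```

```text
-0.09 -0.05 322 [0.52883994 0.29525971] dx [-0.00176006 -0.00394029] along toolx -0.004155931061662008 along push 0.0011627400249856047
-0.06 -0.02 457 [0.52860347 0.29542293] dx [-0.00199653 -0.00377707] along toolx -0.004181398316974716 along push 0.0008765449566513424
-0.09 0.034 2358 [0.52846501 0.29558678] dx [-0.00213499 -0.00361322] along toolx -0.004143773128269818 along push 0.0006653501719684304
top [0.46621552 0.47936461]
```

View pics/w3c.png

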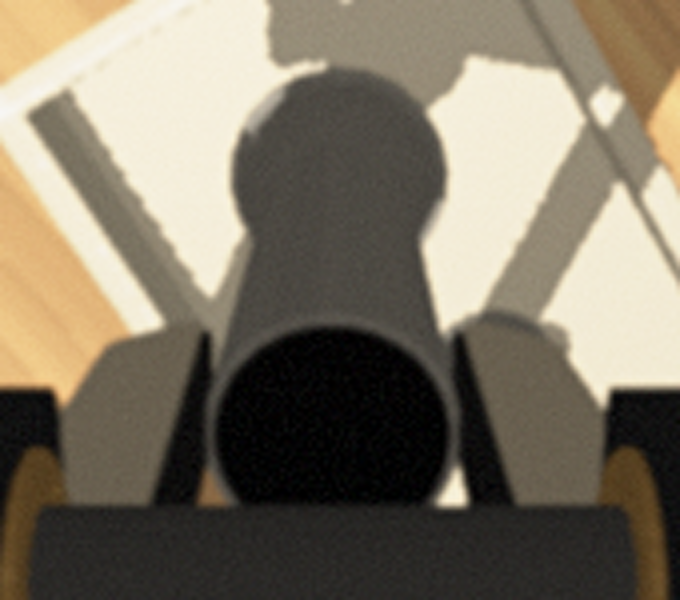

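play_rows(
  series=[
    [[1, -0.005, -0.03, 0, 0], [1, -0.015, -0.07, 0, 0], [1, -0.025, -0.115, 0, 0], [1, -0.036, -0.16, 0, 0], [1, -0.05, -0.205, 0, 0], [1, -0.06, -0.25, 0, 0], [1, -0.072, -0.295, 0, 0], [1, -0.083, -0.34, 0, 0]],
  ],
)

```text
t: 6.05
tool_pos: [0.4462, -0.0422, 0.3293]
orientation: [-2.843, -1.333, 0.003]
force: [1.2, -1.3, -0.7]
opening: 0.035
```

play_rows(
  series=[
    [[1, -0.01, -0.04, 0, 0], [1, -0.02, -0.08, 0, 0], [1, -0.03, -0.12, 0, 0], [1, -0.04, -0.16, 0, 0], [1, -0.049, -0.19, 0, 0], [1, -0.049, -0.197, 0, 0], [1, -0.049, -0.197, 0, 0], [1, -0.049, -0.197, 0, 0]],
  ],
)

```text
t: 6.85
tool_pos: [0.3987, -0.2369, 0.3302]
orientation: [-2.843, -1.333, 0.0]
force: [-0.1, 0.2, -1.2]
opening: 0.0348
```

```bash
python3 look.py 4 wrist
```

```text
6.85 [ 0.39868649 -0.23685308  0.33017988] [-0.05358176  0.23911298 -1.152128  ] 0.034794600168988034
wrist (array([ 0.44166645, -0.18631033,  0.52030074]), array([-0.15605075, -0.18468516, -0.97032961]))
```

View pics/wrist4.png

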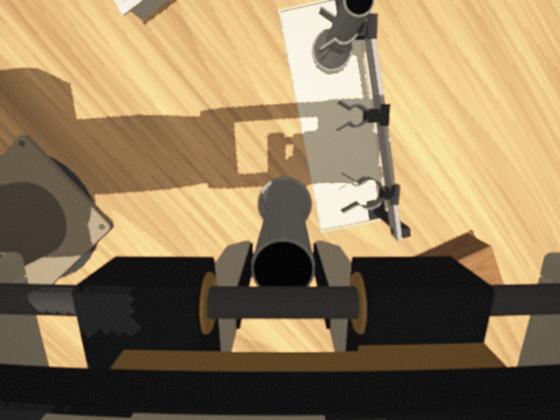

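The clips' mouths now face image left, parallel to the jaw axis: large at (362,195), small at (355,116). I'll refit both from this view.

```bash
cat > clips.py <<'E'
import sys
from h import *
from scipy.optimize import least_squares
X=cloud(load(sys.argv[1])).reshape(-1,3); X=X[(X[:,2]>.11)&(X[:,2]<.15)]
p=np.radians(-39.9); d=np.array([np.cos(p),np.sin(p)]); l=np.array([-d[1],d[0]])
for nm,c0,r0 in (("S",(.5275,-.2234),.011),("L",(.4814,-.3116),.018)):
    D=X[:,:2]-c0; a=D@d; b=D@l; rr=np.hypot(a,b)
    m=(abs(rr-r0-.001)<.003)&(a<.7*r0)&(a>-.6*r0); Q=X[m,:2]
    f=least_squares(lambda q:np.linalg.norm(Q-q[:2],axis=1)-q[2],[*c0,r0],loss="soft_l1",f_scale=.001); print(nm,m.sum(),f.x)
    m=(a<-r0-.004)&(a>-.045)&(abs(b)<.03)
    print("  jaws: lateral +/- at tips",[ (round(k,3), b[m&(b>0)&(abs(a-k)<.002)].mean().round(4), b[m&(b<0)&(abs(a-k)<.002)].mean().round(4)) for k in (-.018,-.021,-.026,-.03,-.033) if (m&(b>0)&(abs(a-k)<.002)).any() and (m&(b<0)&(abs(a-k)<.002)).any()])
E
python3 clips.py wrist4.pkl; python3 clips.py wrist1.pkl; python3 axis.py wrist4.pkl .3987 -.2369 .33 .018
```

```text
S 91 [ 0.52802675 -0.22308222  0.01227429]
  jaws: lateral +/- at tips [(-0.018, np.float64(0.0152), np.float64(-0.0144)), (-0.021, np.float64(0.0168), np.float64(-0.0159))]
L 160 [ 0.48225243 -0.31044898  0.01920087]
  jaws: lateral +/- at tips [(-0.021, np.float64(0.0192), np.float64(-0.0175)), (-0.026, np.float64(0.0217), np.float64(-0.0201)), (-0.03, np.float64(0.0239), np.float64(-0.0223)), (-0.033, np.float64(0.0256), np.float64(-0.0237))]
S 152 [ 0.52800039 -0.22367767  0.01216587]
  jaws: lateral +/- at tips [(-0.018, np.float64(0.0144), np.float64(-0.0151)), (-0.021, np.float64(0.0161), np.float64(-0.0162))]
L 104 [ 0.48148977 -0.31153345  0.01880254]
  jaws: lateral +/- at tips [(-0.021, np.float64(0.0186), np.float64(-0.0185)), (-0.026, np.float64(0.0206), np.float64(-0.0203)), (-0.03, np.float64(0.0229), np.float64(-0.0225)), (-0.033, np.float64(0.0241), np.float64(-0.0236))]
-0.09 -0.05 327 [ 0.39705744 -0.24059882] dx [-0.00164256 -0.00369882] along toolx -0.0038950793125067957 along push 0.0010989030808373197
-0.06 -0.02 460 [ 0.39678094 -0.24053674] dx [-0.00191906 -0.00363674] along toolx -0.004023939365726975 along push 0.0008465063761848476
-0.09 0.034 2230 [ 0.39656768 -0.24039323] dx [-0.00213232 -0.00349323] along toolx -0.0040497454541407575 along push 0.0005907609821622609
top [0.46759184 0.47967606]
```

play_rows(
  series=[
    [[1, 0.0, 0.001, -0.03, 0], [1, 0.001, 0.001, -0.06, 0], [1, 0.001, 0.001, -0.09, 0], [1, 0.001, 0.001, -0.12, 0], [1, 0.001, 0.001, -0.154, 0], [1, 0.001, 0.001, -0.154, 0], [1, 0.001, 0.001, -0.154, 0]],
  ],
)

```text
t: 7.6
tool_pos: [0.3998, -0.2357, 0.1774]
orientation: [-2.843, -1.335, 0.001]
force: [0.4, -0.1, -1.3]
opening: 0.0348
```

play_rows(
  series=[
    [[1, 0.015, -0.0125, 0, 0], [1, 0.031, -0.0258, 0, 0], [1, 0.042, -0.035, 0, 0], [1, 0.05, -0.042, 0, 0], [1, 0.05, -0.042, 0, 0]],
  ],
)

```text
t: 8.1
tool_pos: [0.4512, -0.2797, 0.1789]
orientation: [2.842, 1.333, 0.002]
force: [0.4, 0.1, -2.1]
opening: 0.035
```

```bash
python3 look.py 5 wrist
```

```text
8.1 [ 0.4511868  -0.27971908  0.17893864] [ 0.40786966  0.14439793 -2.05404585] 0.0350071975167731
wrist (array([ 0.49356439, -0.22857734,  0.3690296 ]), array([-0.15298076, -0.18765043, -0.97024956]))
```

View pics/wrist5.png

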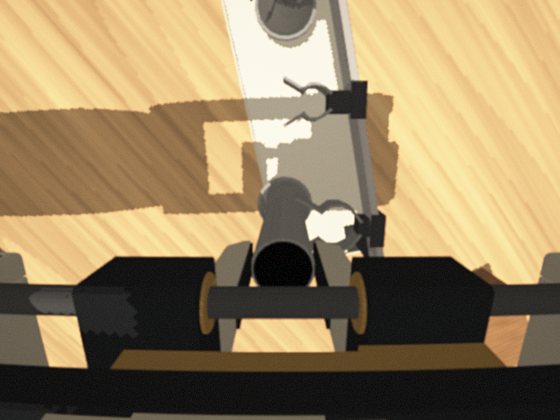

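play_rows(
  series=[
    [[1, 0.006, -0.005, -0.001, 0], [1, 0.012, -0.0098, -0.002, 0], [1, 0.017, -0.0138, -0.002, 0], [1, 0.021, -0.0171, -0.002, 0], [1, 0.025, -0.0204, -0.002, 0], [1, 0.028, -0.0229, -0.002, 0]],
  ],
)

```text
t: 8.75
tool_pos: [0.477, -0.3011, 0.174]
orientation: [-2.842, -1.332, 0.002]
force: [-3.3, 1.4, -1.4]
opening: 0.0346
```

```bash
python3 look.py 6
```

```text
8.75 [ 0.47701776 -0.30113498  0.1740197 ] [-3.27186271  1.37903851 -1.38758065] 0.034633056760540494
```

play_rows(
  series=[
    [[1, 0.002, -0.0016, 0, 0], [1, 0.004, -0.0033, 0, 0], [1, 0.006, -0.005, 0, 0], [1, 0.008, -0.0066, 0, 0], [1, 0.008, -0.0066, 0, 0]],
  ],
)

```text
t: 9.25
tool_pos: [0.4847, -0.3074, 0.1753]
orientation: [-2.842, -1.333, 0.002]
force: [-7.9, 5.4, 3.6]
opening: 0.035
```

```bash
python3 look.py 7 wrist
```

```text
9.25 [ 0.48474758 -0.30744882  0.17526465] [-7.8531114   5.40587194  3.55023083] 0.03503583290381717
wrist (array([ 0.52799947, -0.25702883,  0.36534575]), array([-0.15747686, -0.18412637, -0.9702054 ]))
```

View pics/wrist7.png

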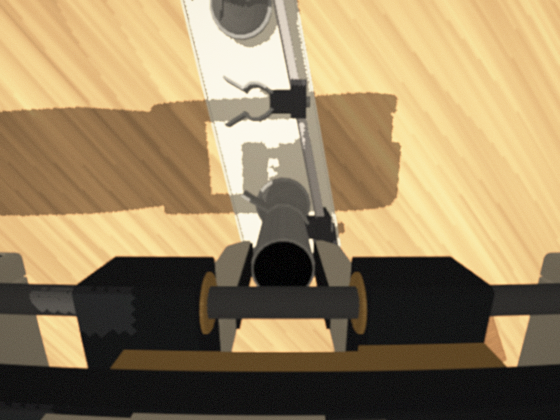

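play_rows(
  series=[
    [[1, 0.002, -0.0016, 0, 0], [1, 0.004, -0.0033, 0, 0], [1, 0.004, -0.0033, 0, 0]],
  ],
)

```text
t: 9.6
tool_pos: [0.4872, -0.3095, 0.1753]
orientation: [-2.839, -1.331, 0.005]
force: [-14.9, 10.6, 11.4]
opening: 0.0347
```

```bash
python3 look.py 8
```

```text
9.6 [ 0.48715779 -0.30954625  0.17528299] [-14.89261468  10.59041802  11.36785223] 0.03473432784266962
```

```bash
python3 look.py 9 wrist scene; python3 axis.py wrist9.pkl .4872 -.3095 .1753 .018
python3 - <<'E'
from h import *
c=load("wrist9.pkl"); cv2.imwrite("pics/w9c.png",cv2.resize(c["color"][150:310,200:400,::-1],None,fx=3.7,fy=3.7,interpolation=cv2.INTER_CUBIC))
E
```

```text
9.6 [ 0.48715779 -0.30954625  0.17528299] [-14.89261468  10.59041802  11.36785223] 0.03473432784266962
wrist (array([ 0.5310614 , -0.25956007,  0.36534079]), array([-0.16078202, -0.18176512, -0.97010854]))
scene (array([ 1.83678195, -0.46289888,  0.98729403]), array([-0.77551942,  0.28598439, -0.56283439]))
-0.09 -0.05 235 [ 0.48462517 -0.3096691 ] dx [-0.00257483 -0.0001691 ] along toolx -0.0017748196670835156 along push -0.0018730591960841973
-0.06 -0.02 1297 [ 0.48844727 -0.3127608 ] dx [ 0.00124727 -0.0032608 ] along toolx -0.001712142475894056 along push 0.003042546185207277
-0.09 0.034 3490 [ 0.48436111 -0.31227728] dx [-0.00283889 -0.00277728] along toolx -0.0039502307341306815 along push -0.0004101998573952184
top [0.312633   0.32472302]
```

View pics/w9c.png

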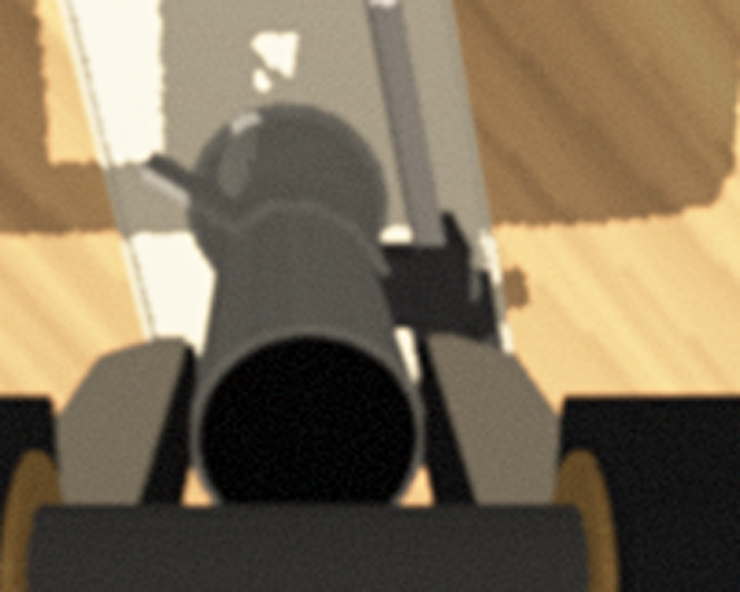

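play_rows(
  series=[
    [[1, -0.002, 0.0016, 0, 0], [1, -0.0035, 0.0029, 0, 0], [1, -0.0035, 0.0029, 0, 0], [1, -0.0035, 0.0029, 0, 0]],
  ],
)

```text
t: 10.1
tool_pos: [0.486, -0.3086, 0.1752]
orientation: [-2.844, -1.333, 0.0]
force: [-4.2, 2.3, 1.8]
opening: 0.0348
```

```bash
python3 look.py 10 scene top
python3 - <<'E'
from h import *
for n in ("scene10","scene0"):
  c=load(n+".pkl"); cv2.imwrite(f"pics/{n}c.png",cv2.resize(c["color"][140:250,150:290,::-1],None,fx=5,fy=5,interpolation=cv2.INTER_CUBIC))
E
```

```text
10.1 [ 0.48602166 -0.30856091  0.17520174] [-4.24253278  2.31748676  1.75411284] 0.03482867632232272
top (array([5.37661919e-01, 2.49778134e-04, 1.59366933e+00]), array([ 0.06660449,  0.00467398, -0.99776851]))
scene (array([ 1.83678195, -0.46289888,  0.98729403]), array([-0.77551942,  0.28598439, -0.56283439]))
```

View pics/scene10c.png

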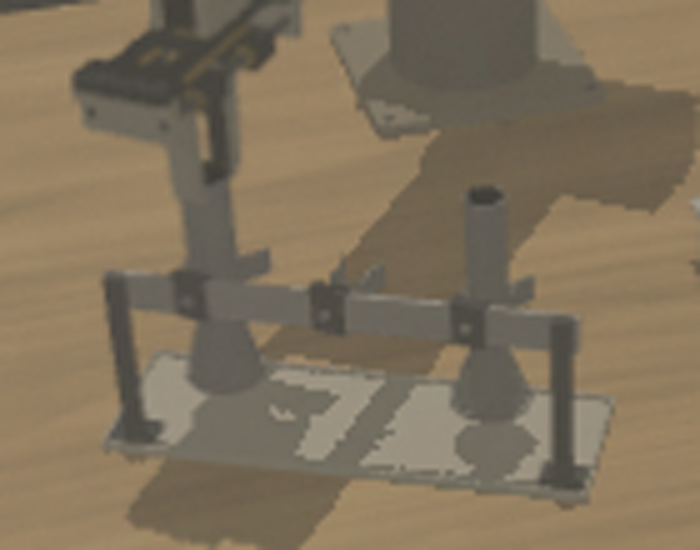

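The force fell from 18 N to 5 N over 1.5 mm, which is stiff plate contact, so the tube looks home. Release next.

play_rows(
  series=[
    [[1, -0.0008, 0.0006, 0, 0], [-1, -0.0008, 0.0006, 0, 0], [-1, -0.0008, 0.0006, 0, 0], [-1, -0.0008, 0.0006, 0, 0], [-1, -0.0008, 0.0006, 0, 0], [-1, -0.0008, 0.0006, 0, 0], [-1, -0.0008, 0.0006, 0, 0], [-1, -0.0008, 0.0006, 0, 0]],
  ],
)

```text
t: 11.0
tool_pos: [0.4854, -0.3081, 0.175]
orientation: [2.844, 1.333, 0.0]
force: [-0.7, -0.3, 0.1]
opening: 0.0859
```

```bash
python3 look.py 11 wrist; python3 axis.py wrist11.pkl .485 -.3085 .1753 .018
```

```text
11.0 [ 0.48539987 -0.30808405  0.17503682] [-0.68813774 -0.34233874  0.13208376] 0.08589006369501918
wrist (array([ 0.52818243, -0.25726975,  0.36511732]), array([-0.1550949 , -0.1860368 , -0.97022465]))
-0.09 -0.05 237 [ 0.48455674 -0.30951286] dx [-0.00044326 -0.00101286] along toolx -0.0010624342950701859 along push 0.00030593720079805884
-0.06 -0.02 1209 [ 0.48659377 -0.31197072] dx [ 0.00159377 -0.00347072] along toolx -0.0016523227984627516 along push 0.003443230119945312
-0.09 0.034 3166 [ 0.48336532 -0.31170814] dx [-0.00163468 -0.00320814] along toolx -0.003512521729165628 along push 0.0007915346656102857
top [0.21130727 0.32436046]
```

View pics/wrist11.png

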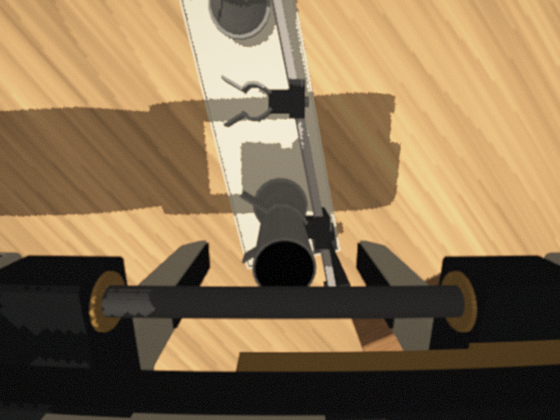

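play_rows(
  series=[
    [[-1, 0, 0, 0.02, 0], [-1, 0, 0, 0.06, 0], [-1, 0, 0, 0.1, 0], [-1, 0, 0, 0.14, 0], [-1, 0, 0, 0.16, 0], [-1, 0, 0.03, 0.16, 0], [-1, 0, 0.07, 0.16, 0], [-1, 0, 0.115, 0.16, 0]],
  ],
)

```text
t: 11.85
tool_pos: [0.4851, -0.1926, 0.335]
orientation: [2.846, 1.331, 0.0]
force: [1.8, 1.9, -0.5]
opening: 0.093
```

play_rows(
  series=[
    [[-1, 0.002, 0.045, 0, 0], [-1, 0.004, 0.09, 0, 0], [-1, 0.006, 0.135, 0, 0], [-1, 0.008, 0.18, 0, 0], [-1, 0.01, 0.225, 0, 0], [-1, 0.012, 0.27, 0, 0], [-1, 0.013, 0.31, 0, 0], [-1, 0.013, 0.34, 0, 0]],
  ],
)

```text
t: 12.65
tool_pos: [0.498, 0.1494, 0.3351]
orientation: [-2.843, -1.336, -0.001]
force: [1.4, -0.6, 0.0]
opening: 0.0927
```

play_rows(
  series=[
    [[-1, 0, 0, -0.03, 0], [-1, 0, 0, -0.07, 0], [-1, 0, 0, -0.1, 0], [-1, 0, 0, -0.1, 0], [-1, 0, 0, -0.1, 0]],
  ],
)

```text
t: 13.15
tool_pos: [0.4982, 0.1469, 0.2356]
orientation: [-2.844, -1.333, 0.001]
force: [-0.1, 1.1, 0.5]
opening: 0.0931
```

```bash
python3 look.py 12 wrist top;  python3 - <<'E'
from h import *
from scipy.optimize import least_squares
for n in ("wrist12.pkl","top12.pkl"):
  X=cloud(load(n)).reshape(-1,3)
  for p0,r in (((.4985,.147),.011),):
    m=(np.linalg.norm(X[:,:2]-p0,axis=1)<r+.01)&(X[:,2]>.08)&(X[:,2]<.18); Q=X[m]
    f=least_squares(lambda p:np.linalg.norm(Q[:,:2]-p[:2],axis=1)-r,p0,loss="soft_l1",f_scale=.001)
    print(n,m.sum(),f.x)
c=load("top12.pkl"); cv2.imwrite("pics/rail12.png",cv2.resize(c["color"][195:295,275:415,::-1],None,fx=5.5,fy=5.5,interpolation=cv2.INTER_CUBIC))
E
```

```text
13.15 [0.49820289 0.1468961  0.2355521 ] [-0.11922713  1.07177583  0.49695779] 0.09305349146195234
wrist (array([0.54110359, 0.19770361, 0.42560547]), array([-0.15572551, -0.1860949 , -0.9701125 ]))
top (array([5.37661919e-01, 2.49778134e-04, 1.59366933e+00]), array([ 0.06660449,  0.00467398, -0.99776851]))
wrist12.pkl 863 [0.49883108 0.14753375]
top12.pkl 0 [0.4985 0.147 ]
```

View pics/rail12.png

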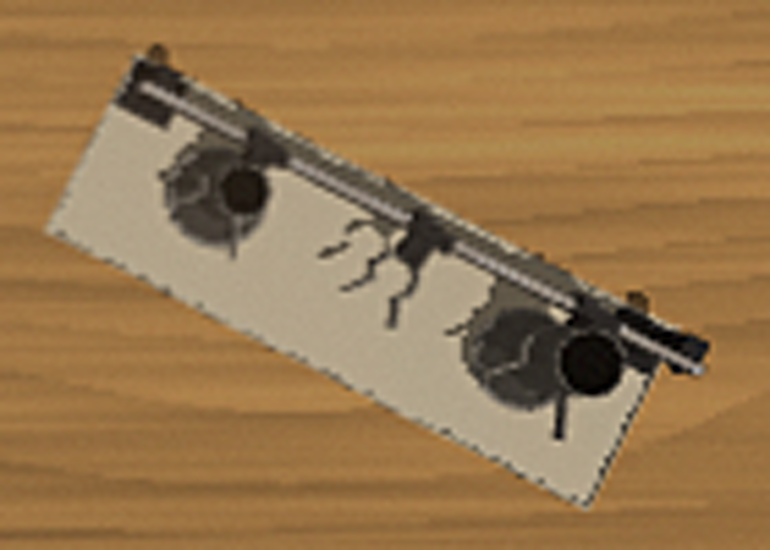

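View pics/wrist12.png

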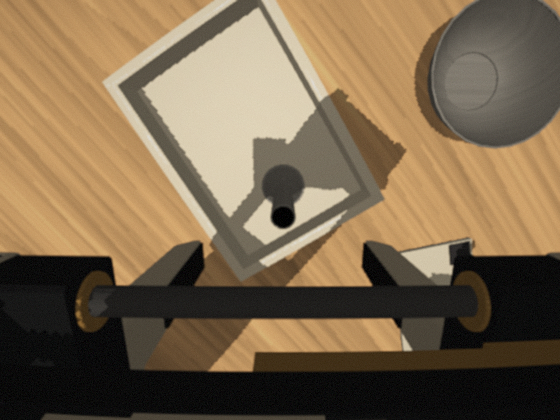

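The large tube stands in its clip (rim at (591,362) in the crop, jaws around it). The small tube is centred between the open jaws, so descend and grip.

play_rows(
  series=[
    [[-1, 0.0006, 0.0006, -0.03, 0], [-1, 0.0006, 0.0006, -0.06, 0], [-1, 0.0006, 0.0006, -0.095, 0], [-1, 0.0006, 0.0006, -0.095, 0], [-1, 0.0006, 0.0006, -0.095, 0], [-1, 0.0006, 0.0006, -0.095, 0]],
  ],
)

```text
t: 13.85
tool_pos: [0.501, 0.1479, 0.1434]
orientation: [2.844, 1.333, 0.007]
force: [-0.0, 0.0, 0.4]
opening: 0.0929
```

play_rows(
  series=[
    [[1, 0, 0, 0, 0], [1, 0, 0, 0, 0], [1, 0, 0, 0, 0], [1, 0, 0, 0, 0], [1, 0, 0, 0, 0], [1, 0, 0, 0, 0], [1, 0, 0, 0, 0], [1, 0, 0, 0, 0]],
  ],
  force=45,
)

```text
t: 14.65
tool_pos: [0.4989, 0.1475, 0.1399]
orientation: [-2.844, -1.333, 0.0]
force: [0.8, 0.1, -0.4]
opening: 0.0334
```

```bash
python3 look.py 13
python3 - <<'E'
from h import *
c=load("top12.pkl")
f=lambda cu,cv,z:atz(c,(cu+.5)/5.5-.5+275,(cv+.5)/5.5-.5+195,z)
print("L top",f(591,363,.21),"flange",f(516,358,.042)); print("M top",f(244,190,.21),"flange",f(217,192,.042))
E
```

```text
14.65 [0.49888768 0.14753698 0.13991222] [ 0.77654951  0.12745097 -0.41140812] 0.03341837176380189
L top [ 0.48381486 -0.30894933  0.21      ] flange [ 0.48053389 -0.30340787  0.042     ]
M top [ 0.57472806 -0.13205704  0.21      ] flange [ 0.57823019 -0.13241244  0.042     ]
```

play_rows(
  series=[
    [[1, 0, 0, 0, 0], [1, 0, 0, 0, 0], [1, 0, 0, 0, 0], [1, 0, 0, 0, 0]],
  ],
)

```text
t: 15.05
tool_pos: [0.4989, 0.1475, 0.14]
orientation: [-2.844, -1.334, 0.0]
force: [-1.2, 0.3, -0.2]
opening: 0.0207
```

play_rows(
  series=[
    [[1, 0, 0, 0.02, 0], [1, 0, 0, 0.05, 0], [1, 0, 0, 0.09, 0], [1, 0, 0, 0.13, 0], [1, 0, 0, 0.17, 0], [1, 0, 0, 0.19, 0], [1, 0, 0, 0.19, 0], [1, 0, 0, 0.19, 0]],
  ],
)

```text
t: 15.85
tool_pos: [0.4989, 0.1475, 0.3291]
orientation: [-2.844, -1.334, 0.001]
force: [-0.3, 0.9, -1.3]
opening: 0.0208
```

```bash
python3 look.py 14 wrist; python3 axis.py wrist14.pkl .4989 .1475 .329 .011
```

```text
15.85 [0.49894006 0.14753798 0.32913901] [-0.25144585  0.85703931 -1.25249553] 0.020780773847163373
wrist (array([0.54182373, 0.19834562, 0.51920919]), array([-0.15556561, -0.18609187, -0.97013873]))
-0.09 -0.05 216 [0.49883182 0.14740038] dx [-6.81849915e-05 -9.96168973e-05] along toolx -0.0001201995746509916 along push 1.1170565948754332e-05
-0.06 -0.02 304 [0.49887318 0.14730592] dx [-2.68177930e-05 -1.94083198e-04] along toolx -0.00016645786920958913 along push 0.0001033405027720086
-0.09 0.034 1513 [0.49894909 0.14732205] dx [ 4.90920693e-05 -1.77948171e-04] along toolx -0.0001055548099562666 along push 0.00015143898135935104
top [0.42578574 0.44248802]
```

View pics/wrist14.png

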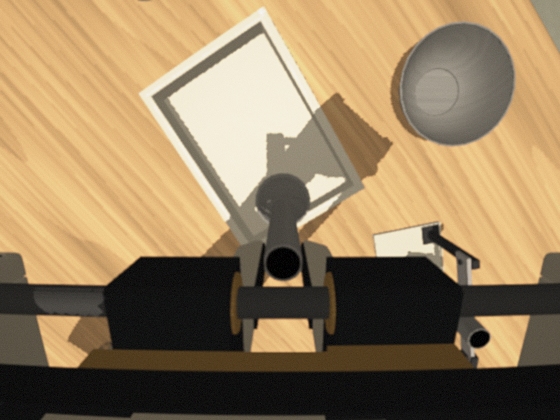

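play_rows(
  series=[
    [[1, -0.006, -0.03, 0, 0], [1, -0.013, -0.07, 0, 0], [1, -0.02, -0.115, 0, 0], [1, -0.03, -0.16, 0, 0], [1, -0.038, -0.205, 0, 0], [1, -0.046, -0.25, 0, 0], [1, -0.052, -0.28, 0, 0], [1, -0.0553, -0.3, 0, 0]],
  ],
)

```text
t: 16.7
tool_pos: [0.442, -0.1543, 0.3273]
orientation: [-2.843, -1.329, 0.005]
force: [0.2, -0.7, -0.4]
opening: 0.0203
```

play_rows(
  series=[
    [[1, 0, 0, 0, 0], [1, 0, 0, 0, 0], [1, 0, 0, 0, 0]],
  ],
)

```text
t: 17.0
tool_pos: [0.4435, -0.1515, 0.3289]
orientation: [-2.842, -1.334, 0.001]
force: [0.0, -0.5, -0.9]
opening: 0.0205
```

```bash
python3 look.py 15 wrist; python3 axis.py wrist15.pkl .4436 -.1525 .329 .011; python3 clips.py wrist15.pkl
```

```text
17.0 [ 0.44351358 -0.15146078  0.32893204] [ 0.00678173 -0.45554098 -0.89593986] 0.020549079555704845
wrist (array([ 0.48655327, -0.10084381,  0.51902372]), array([-0.15643364, -0.18505496, -0.97019749]))
-0.09 -0.05 220 [ 0.44346901 -0.15153841] dx [-0.00013099  0.00096159] along toolx 0.0006561762922154401 along push -0.0007150119364646732
-0.06 -0.02 314 [ 0.44347412 -0.15165734] dx [-0.00012588  0.00084266] along toolx 0.0005679319027812335 along push -0.0006351166779337765
-0.09 0.034 1534 [ 0.44359515 -0.1516907 ] dx [-4.84557910e-06  8.09296075e-04] along toolx 0.0006195768401665807 along push -0.0005206804740754695
top [0.4246208  0.44116342]
S 96 [ 0.52876702 -0.22212971  0.012293  ]
  jaws: lateral +/- at tips [(-0.018, np.float64(0.016), np.float64(-0.0128)), (-0.021, np.float64(0.0179), np.float64(-0.0146))]
L 149 [ 0.48183416 -0.31178691  0.01955688]
  jaws: lateral +/- at tips []
```

View pics/wrist15.png

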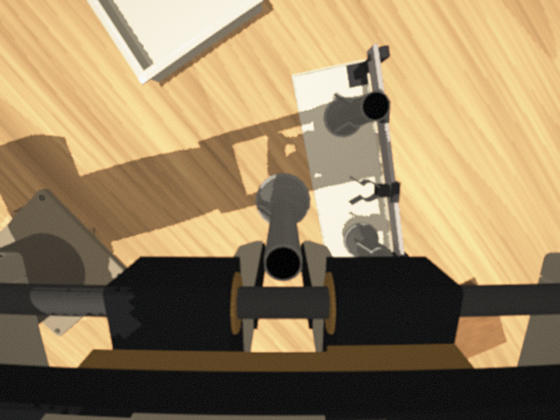

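play_rows(
  series=[
    [[1, 0.0, 0, -0.03, 0], [1, 0, 0, -0.06, 0], [1, 0, 0, -0.09, 0], [1, 0, 0, -0.12, 0], [1, 0, 0, -0.154, 0], [1, 0, 0, -0.154, 0], [1, 0, 0, -0.154, 0]],
  ],
)

```text
t: 17.75
tool_pos: [0.4435, -0.1516, 0.1763]
orientation: [-2.843, -1.335, 0.001]
force: [0.8, -0.0, -1.3]
opening: 0.021
```

play_rows(
  series=[
    [[1, 0.015, -0.0125, 0, 0], [1, 0.031, -0.0258, 0, 0], [1, 0.045, -0.0376, 0, 0], [1, 0.056, -0.0468, 0, 0], [1, 0.056, -0.0468, 0, 0], [1, 0.056, -0.0468, 0, 0]],
  ],
)

```text
t: 18.35
tool_pos: [0.5005, -0.1993, 0.1779]
orientation: [2.843, 1.333, 0.002]
force: [-0.6, -0.4, -0.8]
opening: 0.0206
```

```bash
python3 look.py 16 wrist
```

```text
18.35 [ 0.5005077  -0.19933483  0.17786563] [-0.62851473 -0.44092153 -0.84727484] 0.020619522183025943
wrist (array([ 0.54293407, -0.14839835,  0.3680118 ]), array([-0.15325067, -0.18686135, -0.97035925]))
```

View pics/wrist16.png

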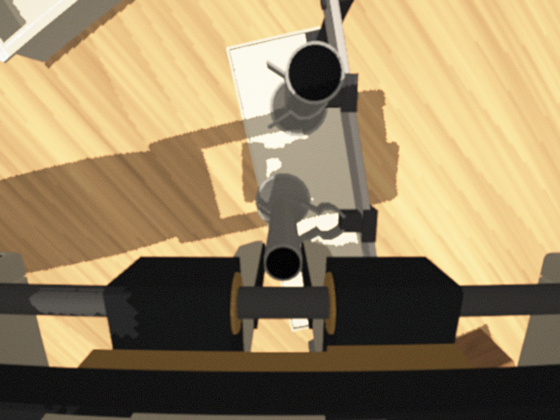

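play_rows(
  series=[
    [[1, 0.006, -0.005, -0.001, 0], [1, 0.01, -0.0084, -0.002, 0], [1, 0.014, -0.0117, -0.002, 0], [1, 0.018, -0.015, -0.002, 0], [1, 0.022, -0.0183, -0.002, 0]],
  ],
)

```text
t: 18.9
tool_pos: [0.5199, -0.2162, 0.1729]
orientation: [-2.839, -1.332, 0.005]
force: [-5.4, 5.8, -1.4]
opening: 0.0208
```

play_rows(
  series=[
    [[1, 0.002, -0.0016, 0, 0], [1, 0.004, -0.0033, 0, 0], [1, 0.006, -0.005, 0, 0], [1, 0.006, -0.005, 0, 0]],
  ],
)

```text
t: 19.3
tool_pos: [0.5281, -0.223, 0.1738]
orientation: [2.844, 1.333, 0.0]
force: [-0.2, -0.3, -4.6]
opening: 0.0204
```

```bash
python3 look.py 17
```

```text
19.3 [ 0.52805812 -0.22303142  0.17379022] [-0.22825462 -0.28233018 -4.60952327] 0.020445732630939118
```

play_rows(
  series=[
    [[1, 0.0015, -0.0012, 0, 0], [1, 0.003, -0.0025, 0, 0], [1, 0.003, -0.0025, 0, 0]],
  ],
)

```text
t: 19.6
tool_pos: [0.5297, -0.2241, 0.1739]
orientation: [-2.842, -1.333, 0.002]
force: [-6.3, 4.6, 1.2]
opening: 0.0204
```

```bash
python3 look.py 18
```

```text
19.6 [ 0.52967759 -0.22414678  0.17390263] [-6.28681668  4.63177265  1.20709775] 0.020427236722550552
```

Stiff contact again (8 N over 2 mm), so it is against the plate. Ease back, release and lift.

play_rows(
  series=[
    [[1, -0.002, 0.0017, 0, 0], [1, -0.0025, 0.0021, 0, 0], [-1, -0.0025, 0.0021, 0, 0], [-1, -0.0025, 0.0021, 0, 0], [-1, -0.0025, 0.0021, 0, 0], [-1, -0.0025, 0.0021, 0, 0], [-1, -0.0025, 0.0021, 0, 0], [-1, -0.0025, 0.0021, 0, 0]],
  ],
)

```text
t: 20.4
tool_pos: [0.5283, -0.223, 0.1741]
orientation: [2.844, 1.333, 0.0]
force: [0.6, -1.0, -0.3]
opening: 0.0647
```

```bash
python3 look.py 19
```

```text
20.4 [ 0.52825493 -0.2230296   0.17411537] [ 0.56305036 -0.9654555  -0.25024344] 0.06465331209747892
```

play_rows(
  series=[
    [[-1, 0, 0, 0.01, 0], [-1, 0, 0, 0.04, 0], [-1, 0, 0, 0.08, 0], [-1, 0, 0, 0.12, 0], [-1, 0, 0, 0.16, 0], [-1, -0.03, 0.0, 0.18, 0], [-1, -0.06, 0.0, 0.2, 0], [-1, -0.09, 0.0, 0.2, 0]],
  ],
)

```text
t: 21.2
tool_pos: [0.4381, -0.2233, 0.3784]
orientation: [2.839, 1.332, 0.005]
force: [0.0, -0.4, 0.6]
opening: 0.0934
```

play_rows(
  series=[
    [[-1, -0.03, -0.02, 0, 0], [-1, -0.06, -0.05, 0, 0], [-1, -0.06, -0.08, 0, 0], [-1, -0.06, -0.08, 0, 0], [-1, -0.06, -0.08, 0, 0]],
  ],
)

```text
t: 21.7
tool_pos: [0.378, -0.3031, 0.3745]
orientation: [-2.845, -1.332, -0.0]
force: [-0.3, -0.8, -0.0]
opening: 0.0929
```

```bash
python3 look.py 20 wrist top scene
python3 - <<'E'
from h import *
from scipy.optimize import least_squares
c=load("scene20.pkl"); cv2.imwrite("pics/sc20c.png",cv2.resize(c["color"][140:250,150:290,::-1],None,fx=5,fy=5,interpolation=cv2.INTER_CUBIC))
# fit pipe axis (with tilt) per tube, all cameras
for n in ("wrist20.pkl","top20.pkl","scene20.pkl"):
  X=cloud(load(n)).reshape(-1,3); X=X[~np.isnan(X[:,0])]
  for nm,p0,r in (("L",(.483,-.311),.018),("S",(.5285,-.2225),.011),("M",(.5747,-.135),.0145)):
    for lo,hi in ((.15,.205),(.085,.112)):
      m=(np.linalg.norm(X[:,:2]-p0,axis=1)<r+.009)&(X[:,2]>lo)&(X[:,2]<hi); Q=X[m]
      if m.sum()<12: print(n,nm,lo,"few",m.sum()); continue
      f=least_squares(lambda p:np.linalg.norm(Q[:,:2]-p[:2],axis=1)-r,p0,loss="soft_l1",f_scale=.001)
      print(n,nm,lo,hi,m.sum(),f.x.round(4))
    m=(np.linalg.norm(X[:,:2]-p0,axis=1)<r+.006)&(X[:,2]<.3); print("   top z",np.percentile(X[m,2],99) if m.sum() else None)
E
```

```text
21.7 [ 0.3779654  -0.30309334  0.37450361] [-0.27557064 -0.848781   -0.03857558] 0.09289482010017248
wrist (array([ 0.42078855, -0.25241186,  0.56460903]), array([-0.15516037, -0.18560965, -0.97029599]))
top (array([5.37661919e-01, 2.49778134e-04, 1.59366933e+00]), array([ 0.06660449,  0.00467398, -0.99776851]))
scene (array([ 1.83678195, -0.46289888,  0.98729403]), array([-0.77551942,  0.28598439, -0.56283439]))
wrist20.pkl L 0.15 0.205 231 [ 0.4828 -0.3119]
wrist20.pkl L 0.085 0.112 60 [ 0.4809 -0.3114]
   top z 0.21132557656260226
wrist20.pkl S 0.15 0.205 211 [ 0.5287 -0.2231]
wrist20.pkl S 0.085 0.112 36 [ 0.5284 -0.2235]
   top z 0.21146607483152863
wrist20.pkl M 0.15 few 0
wrist20.pkl M 0.085 0.112 92 [ 0.5757 -0.1345]
   top z 0.1335476098103774
top20.pkl L 0.15 0.205 70 [ 0.4825 -0.3095]
top20.pkl L 0.085 0.112 12 [ 0.4801 -0.3093]
   top z 0.2134863490990071
top20.pkl S 0.15 0.205 27 [ 0.5281 -0.2219]
top20.pkl S 0.085 few 4
   top z 0.21187048614918466
top20.pkl M 0.15 0.205 23 [ 0.5728 -0.1336]
top20.pkl M 0.085 few 4
   top z 0.21331024152927805
scene20.pkl L 0.15 few 0
scene20.pkl L 0.085 few 0
   top z None
scene20.pkl S 0.15 few 0
scene20.pkl S 0.085 few 0
   top z None
scene20.pkl M 0.15 few 0
scene20.pkl M 0.085 few 0
   top z None
```

View pics/wrist20.png

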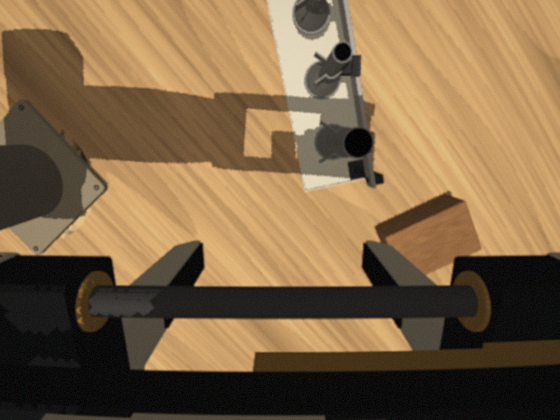

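View pics/sc20c.png

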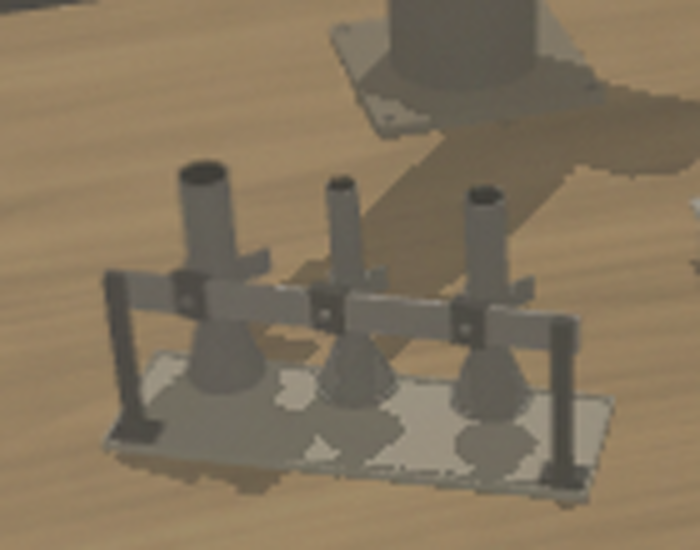

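Run:
```python
from h import *
c=load("scene20.pkl")
for nm,p,tp,bt in (("L",(.4828,-.311),(203,172),(228,375)),("S",(.5285,-.2227),(341,183),(356,390)),("M",(.5745,-.1345),(485,195),(490,402))):
    q=(proj(c,[[*p,.21],[*p,.042]])-[150,140]+.5)*5-.5
    print(nm,"vertical model",q.round(0).tolist(),"slope",np.degrees(np.arctan2(*(q[1]-q[0]))).round(1),"seen",np.degrees(np.arctan2(bt[0]-tp[0],bt[1]-tp[1])).round(1))
c=load("top20.pkl"); cv2.imwrite("pics/top20c.png",cv2.resize(c["color"][130:310,60:480,::-1],None,fx=1.9,fy=1.9))
```

```text
L vertical model [[202.0, 172.0], [224.0, 370.0]] slope 6.5 seen 7.0
S vertical model [[341.0, 184.0], [355.0, 383.0]] slope 4.3 seen 4.1
M vertical model [[482.0, 196.0], [489.0, 396.0]] slope 1.9 seen 1.4
```

View pics/top20c.png

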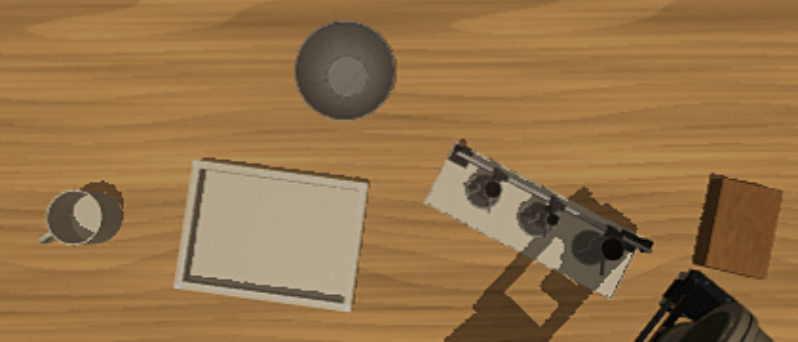

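The tray is empty, all three tubes are upright and at the same height, and nothing else has moved. The arm is clear, so I'm handing in.

```bash
python3 -c "
from plant import robot
print(robot.close_job())"
```

```text
the job is handed in; nothing more can be done
None
```

Both tubes are on the drying rail: the wide one in the large clip and the narrow one in the small clip. I handed the job in at about 22 s.

- **Clip angle:** in the camera depth, both empty clips sat turned about 12° from square to the rail. I pushed along that measured direction, about -40° in the world frame.
- **Fully home:** the small tube snapped in. The push force fell to about 0, then reached about 8 N when I pressed it on against the plate. I saw no such drop for the large tube. Its push rose to about 18 N against a stiff stop, and it stayed put when I let go.
- **Last checks:**
  - The two axes are 100 mm apart and within about 1 mm of the same line along the rail.
  - All three tube tops read about 0.21 m, so the feet hang about 40 mm above the bench, clear of the drip tray.
  - In the scene picture all three look upright to within about 0.5°.
  - The jug, bowl, carton and middle tube are where they were, and the arm was clear of everything.
- **Disagreement:** the depth fits, from few points low on the pipe, suggest the large tube may lean 1–2°. The scene picture shows no more than 0.5°. The top and wrist cameras also differ by about 2 mm, which is within their calibration.

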